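Fetch the brass bush from behind the shop containers and weigh it

ROBOT

A 6-joint arm with a two-finger parallel gripper is mounted at the origin on the work surface. World frame = base frame: x ahead of the robot, y to its left, z up, the work surface at z = 0. Lengths are in m, angles in rad, forces in N, time in s.
With the tool pointing down it reaches from about 0.35 to 0.85 m from the base axis. Payload 8.1 kg.
Tool frame: the origin (TCP) lies between the finger pads; the fingertips stand 11 mm ahead of it and the grasp point (between the pads) lies 8 mm behind it; y points along the fingers, x is the direction in which the jaws open and shut, and the axes are right-handed (so a half turn about y gives the same grasp; the last joint's range is limited). The gripper opens to 93 mm and grips with 3 to 60 N. Pads are 15 mm wide; open, the fingers measure 128 mm over their backs; the gripper's body (75 mm by 188 mm) begins 65 mm behind the grasp point.
Start: joints at [1.137, 0.13, 1.488, -0, 1.523, -0.085], TCP at [0.205, 0.564, 0.23] pointing down, gripper open.
Joint ranges: [-2.96, 2.96], [-0.89, 2.26], [0.02, 2.5], [-1.34, 4.48], [0, 2.73], [-2.66, 2.66]. Speed limits (rad/s): [2.39, 2.39, 2.79, 3.14, 3.14, 3.14].

INTERFACE

Orientations are given as a rotation vector (axis times angle).
In Python, from plant import readout, optics, robot gives the robot as it stands.
- The arm moves only by the shell command python3 -m creep 'ROWS' [FORCE]. ROWS is JSON, a list that holds one entry, the list of rows, each a list of 7 numbers: the closure, from 0 (fully open) to 1 (shut), then the shift along the tool's x, y, z in cm, then the turn, a rotation vector about the tool's x, y, z in degrees. In form: [[[grip, x, y, z, wx, wy, wz], ...]]. A call has exactly 8 rows; each row shifts and turns the pose as measured when the row begins, along the tool's axes as they then stand; what a row does not reach is not made up. A row lasts 1/10 s, in which the tool goes at most 50 mm and 8.59 degrees, less where a joint would pass 70% of its speed; a pose out of reach is approached as far as the arm can. A call is refused whole if a number of a shift passes 5 or a number of a turn 8.59, either way. A call with a gripper value outside its range is refused whole. The fingers move at their own pace and stop on an object; FORCE is the grip in N (left out, the last holds). Time passes only in rows, so rows that do not move let the fingers close, or fill a call up. It gives the time, the measured TCP pose, the force and the opening at its end, in the units of the state.
- readout.read_state(): the state, without advancing time (a new reading comes with each control period).
- optics.read_camera(name): name is "side" or "top" or "wrist"; returns a dict with "frame" (400x640x3 uint8, red, green, blue), "depth" (400x640 float32, m along the optical axis (not along the pixel's ray), 0 where there is no reading), "intrinsics" (3x3 intrinsics, pixels), "dist_coeffs" ([k1, k2, p1, p2, k3] as OpenCV has them; the pictures are not rectified), "R" (3x3) and "t" (3): a world point X has camera coordinates R X + t. Camera axes: x right, y down, z forward; pixel columns grow to the right and rows downward; lengths in m; the calibration is good to about 2 mm. A picture is of the moment at which its call begins.
- robot.close_job(): hands the job in, once; it reports no verdict.
The state is a dict: "t": time; "q": joint angles; "dq": joint speeds; "joint_torque": joint torques, N m; "tool_pos": TCP position; "orientation": TCP orientation; "force": force on the tool from outside, world axes, zero at the start; "wrist_torque": the same for the moment, N m; "opening": finger opening in m.
Only numpy, scipy, OpenCV 4.12 (cv2) and the standard library are available. Lean on these libraries where they do the work, as an engineer would, in place of code of your own. Each camera call takes 0.05 s, during which the arm holds its last target. There are 200 camera calls.

TASK

The brass bush in the drip tray is hemmed in by three containers (squeeze bottle, round can, flat tin): first move all three, upright, onto the rubber parking mat, leaving the bush where it is. Then stand the bush centrally on the round pan of the bench scale, and only after that put each container back upright on the very spot in the tray where it stood at the start. Set everything down rather than dropping it, and do not shift the hex nut and the little threadlock bottle that also stand in the tray.

Things in the scene. Friction and masses are not known exactly. Their poses are not given: they have to be found in the camera images.
- bottle: White plastic squeeze bottle, upright, round with a pointed nozzle: straight body 48 mm in diameter up to 88 mm, shoulder narrowing to 24 mm at 98 mm, nozzle tip at 118 mm. 0.15 to 0.3 kg. Origin: centre of its underside, z up. Starts left of, right of or in front of (robot side of) the bush; which container has which place varies.
- can: Round metal can with a paper label, upright, 56 mm in diameter, 100 mm high, flat top. 0.25 to 0.46 kg. Origin: centre of its underside, z up. Starts at another of the three places.
- tin: Flat rectangular grey tin, upright, black screw cap on top: 56 mm along its x, 36 mm along its y, 95 mm high, 113 mm with the cap (18 mm wide, 14 mm off the middle to +x). 0.2 to 0.37 kg. Origin: centre of its underside. Best gripped across its y. Starts at the third place, its y roughly along the tray's x. Which way it faces when put back does not matter.
- bush: Plain brass bush (thick ring) standing on its end in the tray between the containers: outer diameter 40 mm, bore 26 mm, 32 mm high, about 0.2 kg. Origin: centre of its underside, z up. Gaps to the containers beside it are only about 10 to 20 mm.
- tray: Fixed dark steel drip tray, 190 (x) by 260 (y) mm, inner floor 4 mm, rim top 12 mm above the bench, rim 4 mm thick. Origin: centre of its underside, on the bench; -x side to the robot, turned by up to 0.35 rad. In its frame the bush starts at about x +25 mm, y 0, the containers at about (+25, +62), (+25, -62) and (-35, 0) mm.
- mat: Fixed black rubber parking mat, flat, 280 mm (its x) by 130 mm (its y), 3 mm thick, left or right of the tray, its x pointing roughly away from the robot. Origin: centre of its underside, on the bench. It has room for the three containers in a row along its x, 80 mm apart.
- scale_pan (a point): Centre of the upper face of the bench scale's round steel pan, 120 mm in diameter, 48 mm above the bench, fixed and level. The scale is a white box (200 mm along x, 160 mm along y) on the other side of the tray from the mat.
- nut: Loose steel hex nut, 30 mm across flats, 16 mm high, lying in the tray's robot-side left corner. Origin: centre of its underside. To be left alone.
- locker: Loose little white threadlock bottle with a black cap, 24 mm in diameter, 50 mm high, standing in the tray's robot-side right corner. Origin: centre of its underside. To be left alone.
Mind the look-alikes: they are no part of the job. Leave any blue or orange look-alike of the bottle alone.

How it is judged:
On the way, in this order (a step that is already met when the one before it is completed fails the run):
1. all three containers stand upright on the parking mat while the bush is still in its place (x of bottle in the frame of mat between -0.135 and 0.135 m and y of bottle in the frame of mat between -0.06 and 0.06 m and z of each of bottle, can, tin in the frame of mat below 0.01 m and angle between each of bottle, can, tin's own z axis and vertical below 0.12 rad and x of can in the frame of mat between -0.135 and 0.135 m and y of can in the frame of mat between -0.06 and 0.06 m and x of tin in the frame of mat between -0.135 and 0.135 m and y of tin in the frame of mat between -0.06 and 0.06 m and distance of bush from where it was at the start of the episode below 0.015 m), for 0.2 s.
2. the bush stands on the scale pan, released, with the containers still on the mat (x of bottle in the frame of mat between -0.135 and 0.135 m and y of bottle in the frame of mat between -0.06 and 0.06 m and z of each of bottle, can, tin in the frame of mat below 0.01 m and angle between each of bottle, can, tin, bush's own z axis and vertical below 0.12 rad and x of can in the frame of mat between -0.135 and 0.135 m and y of can in the frame of mat between -0.06 and 0.06 m and x of tin in the frame of mat between -0.135 and 0.135 m and y of tin in the frame of mat between -0.06 and 0.06 m and horizontal distance between bush and scale_pan below 0.015 m and z of bush in the frame of scale_pan between -0.005 and 0.006 m and contact force between the fingers and bush below 0.1 N and linear speed of bush below 0.02 m/s), for 0.2 s.
At the end, for the whole second after the job is handed in: The bush stands upright on the scale pan, its centre within 15 mm of the pan's centre, and each container stands upright within 15 mm of where it stood at the start; all released and at rest (horizontal distance between bush and scale_pan below 0.015 m and z of bush in the frame of scale_pan between -0.005 and 0.006 m and angle between each of bush, bottle, can, tin's own z axis and vertical below 0.12 rad and contact force between the fingers and bush below 0.1 N and linear speed of each of bush, bottle, can, tin below 0.02 m/s and distance of each of bottle, can, tin from where it was at the start of the episode below 0.015 m and angular speed of each of bottle, can, tin below 0.2 rad/s); the robot touches nothing.
It fails at once if a container is tipped over (more than about 35 degrees) (angle between any of bottle, can, tin's own z axis and vertical above 0.6 rad).
It fails at once if a container or the bush is dropped (falls freely by more than about 2 cm) ((linear speed of bottle above 0.65 m/s and contact force between the fingers and bottle below 0.01 N) or (linear speed of can above 0.65 m/s and contact force between the fingers and can below 0.01 N) or (linear speed of tin above 0.65 m/s and contact force between the fingers and tin below 0.01 N) or (linear speed of bush above 0.65 m/s and contact force between the fingers and bush below 0.01 N)).
It fails at once if the nut or the threadlock bottle is shifted by more than 15 mm (distance of any of nut, locker from where it was at the start of the episode above 0.015 m).
It also fails if it takes over 136 s, if anything falls off the work surface, if the arm or the gripper's body presses on something with over 40 N, if the wrist force passes 120 N, or if a joint passes its speed limit or range.

## Working session

There is one attempt and no reset: what is moved stays moved. The work goes in short steps, Python scripts to look and compute and a shell command to move; the robot and the scene stay as the last step left them, time stands still between calls to the robot, and variables do not carry over. Pictures are saved under pics/ and viewed, about 12 in all and at most 16, crops included, and the job is handed in when it is done.

```bash
mkdir -p pics
cat > h.py <<'E'
import numpy as np, cv2
from plant import readout, optics, robot
from scipy.spatial.transform import Rotation as R
def cam(n):
    c=optics.read_camera(n); c['frame']=np.array(c['frame']); return c
def save(c,f,crop=None):
    im=c['frame'][:,:,::-1]
    if crop: a,b,u,v=crop; im=cv2.resize(im[a:b,u:v],None,fx=2,fy=2)
    cv2.imwrite('pics/'+f,im)
def ray(c,px):
    p=cv2.undistortPoints(np.array(px,float).reshape(-1,1,2),np.array(c['intrinsics']),np.array(c['dist_coeffs'])).reshape(-1,2)
    d=np.c_[p,np.ones(len(p))]@np.array(c['R']); o=-np.array(c['R']).T@np.array(c['t']); return o,d
def onz(c,px,z):
    o,d=ray(c,px); return o+d*((z-o[2])/d[:,2])[:,None]
def cloud(c):
    h,w=c['depth'].shape; v,u=np.mgrid[:h,:w]
    o,d=ray(c,np.c_[u.ravel(),v.ravel()]); 
    return (o+d*c['depth'].reshape(-1,1)).reshape(h,w,3)
def st():
    s=readout.read_state(); r=R.from_rotvec(s['orientation']); 
    print('t',s['t'],'p',np.round(s['tool_pos'],4),'op',s['opening'],'F',np.round(s['force'],1)); print(np.round(r.as_matrix(),3)); return s,r
E
python3 - <<'E'
from h import *
s,r=st()
for n in('top','side'):
    c=cam(n); save(c,n+'0.png'); np.savez(n+'0.npz',**c)
    print(n,c['t'],np.round(c['R'],2))
E
```

```text
t 0.0 p [0.2048 0.5634 0.2286] op 0.09293773720291582 F [-0.3 -0.2  0.6]
[[ 0.342 -0.001 -0.94 ]
 [ 0.94  -0.002  0.342]
 [-0.002 -1.     0.   ]]
top [-0.01395209  0.5004224   1.02957639] [[ 0.01 -1.    0.02]
 [-0.99 -0.01 -0.11]
 [ 0.11 -0.02 -0.99]]
side [0.43043974 0.19238479 0.69940069] [[-0.9  -0.43 -0.01]
 [-0.34  0.71 -0.62]
 [ 0.27 -0.56 -0.78]]
```

View pics/top0.png

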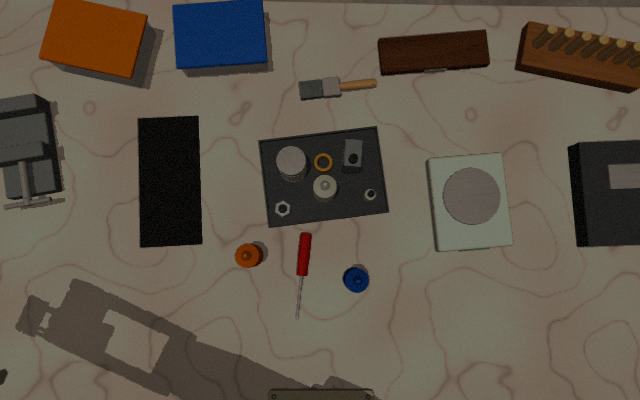

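View pics/side0.png

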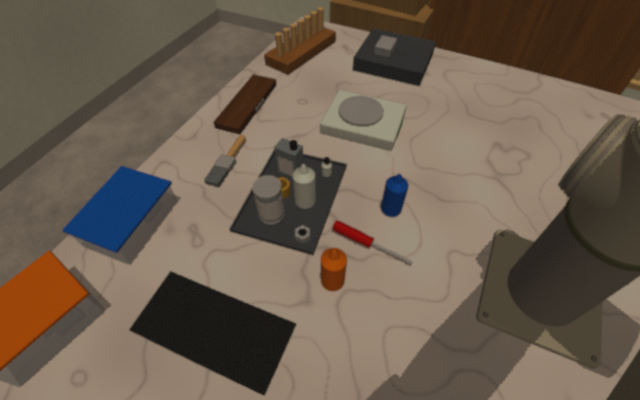

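Top view: the can is at (291,160), bush (323,162), tin (352,155), white bottle (325,186), nut (282,209) and locker (370,195). The mat is on the left (170,181) and the pan on the right (471,196). Next I'll measure positions.

Run:
```python
from h import *
for n in('top','side'):
    c=np.load(n+'0.npz'); P=cloud(c); f=c['frame'].astype(int); g=f.sum(2); h,w=g.shape
    hsv=cv2.cvtColor(c['frame'],cv2.COLOR_RGB2HSV)
    ok=c['depth']>0
    print(n)
    boxes=dict(top=dict(can=(270,140,312,186),bush=(308,148,337,174),tin=(338,132,368,178),bottle=(309,172,342,206),nut=(270,198,296,220),locker=(361,184,382,204),pan=(425,150,515,252),mat=(130,108,210,255)),
      side=dict(can=(245,172,288,225),bush=(270,172,295,200),tin=(272,132,306,180),bottle=(290,160,320,212),nut=(292,224,313,244),locker=(318,155,336,180),pan=(318,90,408,148),mat=(125,265,300,395)))[n]
    for k,(a,b,u,v) in boxes.items():
        m=np.zeros((h,w),bool); m[b:v,a:u]=1; m&=ok
        z=P[...,2]
        zr=dict(can=(.096,.112),bush=(.028,.045),tin=(.092,.106),bottle=(.06,.088),nut=(.014,.03),locker=(.035,.07),pan=(.043,.055),mat=(-.01,.012))[k]
        s=m&(z>zr[0])&(z<zr[1])
        if k=='mat': s=m&(g<90)
        if k=='bush': s&=(hsv[...,1]>110)
        if k=='pan':
            s&=hsv[...,2]<999; 
        q=P[s]
        if len(q)<5: print(k,len(q)); continue
        lo,hi=np.percentile(q,1,axis=0),np.percentile(q,99,axis=0)
        rect=cv2.minAreaRect(q[:,:2].astype(np.float32)*1000)
        print(k,len(q),'z',np.median(q[:,2]).round(4),'mid',((lo+hi)/2)[:2].round(4),'size',(hi-lo)[:2].round(3),'mean',q.mean(0)[:2].round(4),'rect',np.round(rect[0],1),np.round(rect[1],1),round(rect[2],1),'caps',P[m][:,2].max().round(3))
    # tray dark region on z=.01
    m=np.zeros((h,w),np.uint8); 
    if n=='top':
        m[120:232,252:394]=(g[120:232,252:394]<200)
        cc=np.argwhere(m)[:,::-1]; hull=cv2.convexHull(cc.astype(np.float32)); 
        print('tray',g[205,320],g[240,320],cv2.minAreaRect((onz(c,hull.reshape(-1,2),.012)[:,:2]*1000).astype(np.float32)))
```

```text
top
can 667 z 0.1042 mid [0.5671 0.0672] size [0.054 0.053] mean [0.567  0.0674] rect [567.7  68. ] [56.3 55.4] 2.7 caps 0.109
bush 175 z 0.0358 mid [0.5774 0.0032] size [0.038 0.036] mean [0.5771 0.0034] rect [577.4   3.2] [38.6 36. ] 0.6 caps 0.041
tin 433 z 0.099 mid [ 0.5856 -0.0548] size [0.055 0.036] mean [ 0.5868 -0.055 ] rect [585.7 -55.5] [36.1 56.5] 87.1 caps 0.123
bottle 40 z 0.0741 mid [5.084e-01 3.000e-04] size [0.027 0.044] mean [0.5001 0.0017] rect [508.4  -4.5] [24.8 47.9] 23.6 caps 0.125
nut 178 z 0.0201 mid [0.48   0.0877] size [0.031 0.03 ] mean [0.4797 0.0876] rect [479.4  87.6] [32.  29.8] 1.6 caps 0.026
locker 85 z 0.0419 mid [ 0.5103 -0.0958] size [0.021 0.02 ] mean [ 0.5092 -0.0946] rect [509.2 -95. ] [22.7 19.6] 35.1 caps 0.058
pan 2582 z 0.048 mid [ 0.5078 -0.3068] size [0.112 0.114] mean [ 0.5078 -0.3066] rect [ 497.7 -310.1] [184.1 127.5] 13.7 caps 0.055
mat 7779 z 0.0035 mid [0.5389 0.33  ] size [0.272 0.132] mean [0.537  0.3303] rect [539.6 330.5] [279.8 129.8] 3.9 caps 0.011
tray 120 317 ((551.1859741210938, 1.7397003173828125), (191.16201782226562, 259
[... 362 characters left out ...]
 -0.0303] rect [567.1 -23.7] [ 68.4 126.4] 31.9 caps 0.122
bottle 244 z 0.0727 mid [ 0.5317 -0.014 ] size [0.077 0.077] mean [0.5199 0.0036] rect [535.5 -12.6] [43.2 93.6] 49.4 caps 0.122
nut 164 z 0.0182 mid [0.4779 0.0882] size [0.031 0.03 ] mean [0.4779 0.0888] rect [478.2  88.3] [27.3 32.6] 26.9 caps 0.022
locker 56 z 0.0469 mid [ 0.5086 -0.0953] size [0.015 0.015] mean [ 0.5083 -0.0936] rect [508.1 -95.7] [15.5 16.5] 88.4 caps 0.055
pan 1034 z 0.0458 mid [ 0.5064 -0.3055] size [0.112 0.114] mean [ 0.5055 -0.3038] rect [ 506.7 -305.8] [117.9 119.9] 23.9 caps 0.05
mat 10090 z 0.0017 mid [0.5358 0.3305] size [0.267 0.128] mean [0.529  0.3331] rect [536.7 330.6] [274.8 125.4] 3.8 caps 0.006
```

Run:
```python
from h import *
ims=[]
a=cv2.imread('pics/top0.png')[110:240,245:400]; b=cv2.imread('pics/side0.png')[125:255,225:380]
cv2.imwrite('pics/crop0.png',np.hstack([cv2.resize(cv2.convertScaleAbs(x,alpha=1.6),None,fx=2.5,fy=2.5,interpolation=cv2.INTER_CUBIC) for x in(a,b)]))
```

```text
(no output)
```

View pics/crop0.png

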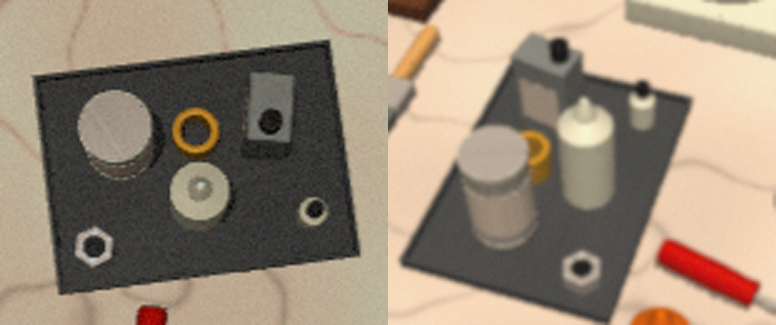

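Left crop: the tin's cap is on the robot side and the bottle nozzle is at crop (199,187), full image (324.6,184.8). Side nozzle is at about (303,166). I'll fix the bottle's position from those and start the arm turning so the jaws lie along world y.

```bash
python3 - <<'E'
from h import *
a,b=np.load('top0.npz'),np.load('side0.npz')
print(onz(a,[(324.6,184.8)],.122),onz(b,[(225+197/2.5,125+102/2.5)],.122))
# bottle body width across columns at mid-height in side view; bush rim side
P=cloud(a); m=np.zeros(P.shape[:2],bool); m[172:206,309:342]=1
q=P[m&(P[...,2]>.085)&(P[...,2]<.105)]; print(len(q),(q.min(0)+q.max(0))/2,np.ptp(q,axis=0))
E
python3 -m creep '[[[0,0,0,0,0,-8.5,0],[0,0,0,0,0,-8.5,0],[0,0,0,0,0,-3,0],[0,-5,0,-3,0,0,0],[0,-5,0,-3,0,0,0],[0,-5,0,-3,0,0,0],[0,-5,0,-3,0,0,0],[0,-5,0,-3,0,0,0]]]' 20
python3 -c "
from h import *
st()"
```

```text
[[ 5.16634496e-01 -1.68389571e-04  1.22000000e-01]] [[0.51285085 0.00174072 0.122     ]]
361 [ 5.18675972e-01 -5.16630625e-04  9.51268860e-02] [0.0474781  0.04582481 0.0191955 ]
t: 0.9
tool_pos: [0.3352, 0.3477, 0.2235]
orientation: [-1.199, -1.219, 1.237]
force: [0.9, 0.9, -0.7]
opening: 0.0932
t 0.9 p [0.3352 0.3477 0.2235] op 0.09322026495292797 F [ 0.9  0.9 -0.7]
[[-0.025 -0.007 -1.   ]
 [ 1.    -0.009 -0.025]
 [-0.009 -1.     0.007]]
```

```bash
python3 -m creep '[[[0,-5,0,-2.5,0,0,0],[0,-5,0,-2.5,0,0,0],[0,-5,0,-2.5,0,0,0],[0,-5,0,-2.5,0,0,0],[0,-5,0,-2.5,0,0,0],[0,-5,0,-2.5,0,0,0],[0,-5,0,-2.5,0,0,0],[0,0,0,0,0,0,0]]]'
python3 -c "
from h import *
st(); c=cam('wrist'); save(c,'w1.png'); np.savez('w1.npz',**c)"
```

```text
t: 1.7
tool_pos: [0.498, 0.0318, 0.2232]
orientation: [-1.201, -1.213, 1.236]
force: [0.0, 1.3, -0.5]
opening: 0.0931
t 1.7 p [0.498  0.0318 0.2232] op 0.09305308820904937 F [ 0.   1.3 -0.5]
[[-0.021 -0.008 -1.   ]
 [ 1.    -0.011 -0.021]
 [-0.011 -1.     0.008]]
```

View pics/w1.png

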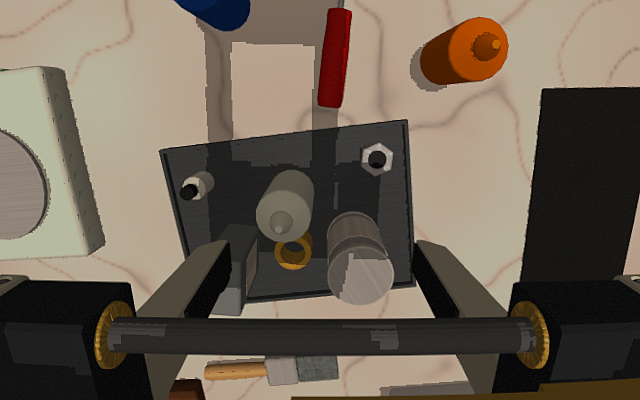

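The wrist view from above the bottle shows the nozzle at (283,228), bush (293,252), can (360,275) and tin (232,270). All are clear of the fingers. I'll take a second measurement from its depth.

Run:
```python
from h import *
c=np.load('w1.npz'); P=cloud(c); z=P[...,2]; ok=c['depth']>0
for k,(a,b,u,v),(l,h) in [('can',(325,205,400,310),(.096,.112)),('bottle',(250,165,318,245),(.085,.1)),('bottletip',(250,165,318,245),(.112,.13)),('bush',(270,230,315,275),(.03,.042)),('tin',(200,215,262,318),(.092,.105)),('nut',(358,140,395,178),(.014,.03))]:
    m=np.zeros(z.shape,bool); m[b:v,a:u]=1; q=P[m&ok&(z>l)&(z<h)]
    if len(q)<5: print(k,len(q));continue
    r=cv2.minAreaRect((q[:,:2]*1000).astype(np.float32)); print(k,len(q),np.median(q[:,2]).round(4),'mid',((q.min(0)+q.max(0))/2).round(4)[:2],np.round(r[0],1),np.round(r[1],1),round(r[2],1))
```

```text
can 3287 0.1038 mid [0.5655 0.0646] [565.4  64.4] [58.  56.3] 13.3
bottle 1520 0.0952 mid [ 0.5165 -0.0021] [516.3  -2.3] [46.9 46.8] 3.9
bottletip 280 0.1171 mid [ 0.5164 -0.0021] [516.4  -2.2] [14.6 15.6] 37.2
bush 551 0.0355 mid [5.764e-01 4.000e-04] [577.6   1.1] [34.5 39.2] 16.2
tin 1110 0.0986 mid [ 0.563  -0.0448] [565.1 -37.6] [ 26.2 107.6] 68.2
nut 757 0.02 mid [0.4781 0.0849] [477.9  84.6] [33.  29.4] 56.0
```

```bash
python3 -m creep '[[[0,-3.3,0,-1.85,-0.5,-0.0,-0.6],[0,0,0,0,0,0,0],[0,0,4,0,0,0,0],[0,0,3,0,0,0,0],[0,0,2,0,0,0,0],[0,0,0,0,0,0,0],[0,0,0,0,0,0,0],[0,0,0,0,0,0,0]]]'
python3 -c "
from h import *
st()"
```

```text
t: 2.55
tool_pos: [0.5141, 0.0094, 0.1312]
orientation: [-1.191, -1.23, 1.226]
force: [-0.1, -0.1, -0.1]
opening: 0.0933
t 2.55 p [0.5141 0.0094 0.1312] op 0.09332039573090754 F [-0.1 -0.1 -0.1]
[[-0.027 -0.002 -1.   ]
 [ 1.     0.005 -0.027]
 [ 0.006 -1.     0.002]]
```

```bash
python3 -m creep '[[[0,-1,0,-0.25,0,0,0.3],[0,0,0,0,0,0,0],[0,0,2,0,0,0,0],[0,0,2,0,0,0,0],[0,0,2,0,0,0,0],[0,0,0,0,0,0,0],[0,0,0,0,0,0,0],[0,0,0,0,0,0,0]]]'
python3 -c "
from h import *
st()"
```

```text
t: 3.35
tool_pos: [0.5245, -0.0028, 0.0798]
orientation: [-1.209, -1.237, 1.223]
force: [-0.1, 0.4, -0.7]
opening: 0.093
t 3.35 p [ 0.5245 -0.0028  0.0798] op 0.09297112388896327 F [-0.1  0.4 -0.7]
[[-0.025  0.014 -1.   ]
 [ 1.    -0.002 -0.026]
 [-0.002 -1.    -0.014]]
```

```bash
python3 -m creep '[[[0,0.1,0,0.8,0.8,0,0],[0,0,0.9,0,0,0,0],[0,0,0,0,0,0,0],[0,0,0,0,0,0,0],[0,0,0,0,0,0,0],[0,0,0,0,0,0,0],[0,0,0,0,0,0,0],[0,0,0,0,0,0,0]]]'
python3 -c "
from h import *
st()"
```

```text
t: 4.15
tool_pos: [0.518, -0.0022, 0.0734]
orientation: [-1.202, -1.23, 1.228]
force: [0.2, -0.6, 0.1]
opening: 0.0935
t 4.15 p [ 0.518  -0.0022  0.0734] op 0.09346717409775229 F [ 0.2 -0.6  0.1]
[[-0.025  0.004 -1.   ]
 [ 1.    -0.003 -0.025]
 [-0.003 -1.    -0.004]]
```

```bash
python3 -m creep '[[[1,0,0,0,0,0,0],[1,0,0,0,0,0,0],[1,0,0,0,0,0,0],[1,0,0,0,0,0,0],[1,0,0,0,0,0,0],[1,0,0,0,0,0,0],[1,0,0,0,0,0,0],[1,0,0,0,0,0,0]]]' 25
python3 -c "
from h import *
st()"
```

```text
t: 4.95
tool_pos: [0.5181, -0.0021, 0.0735]
orientation: [-1.202, -1.23, 1.228]
force: [-0.6, -1.1, 0.5]
opening: 0.0476
t 4.95 p [ 0.5181 -0.0021  0.0735] op 0.04755692766264418 F [-0.6 -1.1  0.5]
[[-0.025  0.004 -1.   ]
 [ 1.    -0.003 -0.026]
 [-0.003 -1.    -0.004]]
```

```bash
python3 -m creep '[[[1,0,-2,0,0,0,0],[1,0,-4,0,0,0,0],[1,0,-4,0,0,0,0],[1,0,-3,0,0,0,0],[1,3,0,0.5,0,0,0],[1,4,0,0.8,0,0,0],[1,4,0,0.8,0,0,0],[1,4,0,0.8,0,0,0]]]'
python3 -m creep '[[[1,4,0,0.8,0,0,0],[1,4,0,0.8,0,0,0],[1,4,0,0.8,0,0,0],[1,3,0,0.8,0,0,0],[1,2,0,0,0,0,0],[1,0,0,0,0,0,0],[1,0,0,0,0,0,0],[1,0,0,0,0,0,0]]]'
python3 -c "
from h import *
st()"
```

```text
t: 5.75
tool_pos: [0.482, 0.1472, 0.2044]
orientation: [-1.201, -1.217, 1.225]
force: [0.7, 1.3, -3.4]
opening: 0.0473
t: 6.55
tool_pos: [0.44, 0.3265, 0.1997]
orientation: [-1.196, -1.216, 1.235]
force: [-0.4, 0.8, -2.9]
opening: 0.0475
t 6.55 p [0.44   0.3265 0.1997] op 0.0475034260458101 F [-0.4  0.8 -2.9]
[[-0.023 -0.01  -1.   ]
 [ 1.    -0.006 -0.023]
 [-0.006 -1.     0.01 ]]
```

```bash
python3 -m creep '[[[1,0,0,-1.5,-0.6,0,-0.4],[1,0,3,0,0,0,0],[1,0,4,0,0,0,0],[1,0,2,0,0,0,0],[1,0,1,0,0,0,0],[1,0,0,0,0,0,0],[1,0,0,0,0,0,0],[1,0,0,0,0,0,0]]]'
python3 -c "
from h import *
st()"
```

```text
t: 7.35
tool_pos: [0.4653, 0.3216, 0.1005]
orientation: [-1.208, -1.23, 1.21]
force: [0.2, -0.1, -2.6]
opening: 0.0475
t 7.35 p [0.4653 0.3216 0.1005] op 0.047538612409638574 F [ 0.2 -0.1 -2.6]
[[-0.013  0.011 -1.   ]
 [ 1.     0.005 -0.013]
 [ 0.005 -1.    -0.011]]
```

```bash
python3 -m creep '[[[1,0.3,0,0.7,0.6,0,0.3],[1,0,1.5,0,0,0,0],[1,0,0.8,0,0,0,0],[1,0,0,0,0,0,0],[1,0,0,0,0,0,0],[1,0,0,0,0,0,0],[1,0,0,0,0,0,0],[1,0,0,0,0,0,0]]]'
python3 -c "
from h import *
st()"
```

```text
t: 8.15
tool_pos: [0.4595, 0.3264, 0.0788]
orientation: [-1.205, -1.224, 1.216]
force: [-0.3, -0.3, -2.7]
opening: 0.0472
t 8.15 p [0.4595 0.3264 0.0788] op 0.04716358384857843 F [-0.3 -0.3 -2.7]
[[-0.014  0.005 -1.   ]
 [ 1.     0.002 -0.014]
 [ 0.002 -1.    -0.005]]
```

```bash
python3 -m creep '[[[1,0,0.4,0,0,0,0],[1,0,0.2,0,0,0,0],[1,0,0.1,0,0,0,0],[1,0,0,0,0,0,0],[1,0,0,0,0,0,0],[1,0,0,0,0,0,0],[1,0,0,0,0,0,0],[1,0,0,0,0,0,0]]]'
python3 -c "
from h import *
st()"
```

```text
t: 8.95
tool_pos: [0.4605, 0.3268, 0.0726]
orientation: [-1.206, -1.226, 1.214]
force: [0.0, -0.5, -1.1]
opening: 0.0474
t 8.95 p [0.4605 0.3268 0.0726] op 0.047413536835165686 F [ 0.  -0.5 -1.1]
[[-0.014  0.007 -1.   ]
 [ 1.     0.003 -0.014]
 [ 0.003 -1.    -0.007]]
```

```bash
python3 -m creep '[[[0.3,0,0,0,0,0,0],[0,0,0,0,0,0,0],[0,0,0,0,0,0,0],[0,0,-3,0,0,0,0],[0,0,-4,0,0,0,0],[0,0,-4,0,0,0,0],[0,-4,0,-1.3,0,0,0],[0,-4,0,-1.3,0,0,0]]]'
python3 -m creep '[[[0,-4,0,-1.3,0.3,0,0.1],[0,-4,0,-1.3,0,0,0],[0,-4,0,-1.3,0,0,0],[0,-4,0,-1.3,0,0,0],[0,-2,0,-1,0,0,0],[0,0,0,0,0,0,0],[0,0,0,0,0,0,0],[0,0,0,0,0,0,0]]]'
python3 -c "
from h import *
st()"
```

```text
t: 9.75
tool_pos: [0.4859, 0.2491, 0.1871]
orientation: [-1.202, -1.232, 1.219]
force: [0.4, -0.2, -1.4]
opening: 0.093
t: 10.55
tool_pos: [0.5564, 0.0602, 0.1911]
orientation: [-1.206, -1.231, 1.215]
force: [0.8, 0.4, -0.7]
opening: 0.0926
t 10.55 p [0.5564 0.0602 0.1911] op 0.09262783053947757 F [ 0.8  0.4 -0.7]
[[-0.018  0.01  -1.   ]
 [ 1.     0.003 -0.018]
 [ 0.003 -1.    -0.01 ]]
```

```bash
python3 -m creep '[[[0,0.6,0,-0.8,0.6,0,0.2],[0,0,3,0,0,0,0],[0,0,3,0,0,0,0],[0,0,2,0,0,0,0],[0,0,0,0,0,0,0],[0,0,0,0,0,0,0],[0,0,0,0,0,0,0],[0,0,0,0,0,0,0]]]'
python3 -c "
from h import *
st()"
```

```text
t: 11.35
tool_pos: [0.5644, 0.0762, 0.1135]
orientation: [-1.199, -1.235, 1.228]
force: [-0.6, 0.1, 0.5]
opening: 0.0932
t 11.35 p [0.5644 0.0762 0.1135] op 0.09324306993229098 F [-0.6  0.1  0.5]
[[-0.029  0.005 -1.   ]
 [ 1.     0.001 -0.029]
 [ 0.001 -1.    -0.005]]
```

```bash
python3 -m creep '[[[0,-1,0,-0.2,0.3,-1,0],[0,0,1.5,0,0,0,0],[0,0,1.3,0,0,0,0],[0,0,0.6,0,0,0,0],[0,0,0,0,0,0,0],[0,0,0,0,0,0,0],[0,0,0,0,0,0,0],[0,0,0,0,0,0,0]]]'
python3 -c "
from h import *
st()"
```

```text
t: 12.15
tool_pos: [0.5684, 0.0675, 0.0798]
orientation: [-1.19, -1.247, 1.24]
force: [0.5, 0.4, -0.0]
opening: 0.0933
t 12.15 p [0.5684 0.0675 0.0798] op 0.09333624675993266 F [ 0.5  0.4 -0. ]
[[-0.046  0.005 -0.999]
 [ 0.999  0.002 -0.046]
 [ 0.001 -1.    -0.005]]
```

```bash
python3 -m creep '[[[1,0,0,0,0,0,0],[1,0,0,0,0,0,0],[1,0,0,0,0,0,0],[1,0,0,0,0,0,0],[1,0,0,0,0,0,0],[1,0,0,0,0,0,0],[1,0,0,0,0,0,0],[1,0,0,0,0,0,0]]]' 35
python3 -c "
from h import *
st()"
python3 -m creep '[[[1,0,-2,0,0,0,0],[1,0,-4,0,0,0,0],[1,0,-4,0,0,0,0],[1,0,-2,0,0,0,0],[1,3,0,0.2,0,0,0],[1,4,0,0.2,0,0,0],[1,4,0,0.2,0,0,0],[1,4,0,0.2,0,0,0]]]'
python3 -m creep '[[[1,4,0,0.2,0,0,0],[1,4,0,0.2,0,0,0],[1,2.5,0,0.2,0,0,0],[1,0,0,0,0,0,0],[1,0,0,0,0,0,0],[1,0,0,0,0,0,0],[1,0,0,0,0,0,0],[1,0,0,0,0,0,0]]]'
python3 -c "
from h import *
st()"
```

```text
t: 12.95
tool_pos: [0.5694, 0.0672, 0.0812]
orientation: [-1.192, -1.249, 1.239]
force: [0.2, 0.8, 0.8]
opening: 0.0558
t 12.95 p [0.5694 0.0672 0.0812] op 0.055800880159376794 F [0.2 0.8 0.8]
[[-0.046  0.007 -0.999]
 [ 0.999  0.001 -0.046]
 [ 0.001 -1.    -0.007]]
t: 13.75
tool_pos: [0.549, 0.2161, 0.1983]
orientation: [-1.186, -1.231, 1.24]
force: [0.6, 0.4, -4.9]
opening: 0.0558
t: 14.55
tool_pos: [0.5326, 0.3274, 0.1908]
orientation: [-1.177, -1.224, 1.251]
force: [-0.4, 0.7, -3.4]
opening: 0.0559
t 14.55 p [0.5326 0.3274 0.1908] op 0.055899043372180296 F [-0.4  0.7 -3.4]
[[-0.042 -0.02  -0.999]
 [ 0.999 -0.003 -0.042]
 [-0.002 -1.     0.02 ]]
```

```bash
python3 -m creep '[[[1,0.2,0,0,-0.6,0,0],[1,0,3,0,0,0,0],[1,0,3,0,0,0,0],[1,0,2,0,0,0,0],[1,0,1,0,0,0,0],[1,0,0,0,0,0,0],[1,0,0,0,0,0,0],[1,0,0,0,0,0,0]]]'
python3 -c "
from h import *
st()"
```

```text
t: 15.35
tool_pos: [0.536, 0.3275, 0.1032]
orientation: [-1.192, -1.237, 1.235]
force: [-0.2, 0.6, -4.5]
opening: 0.0558
t 15.35 p [0.536  0.3275 0.1032] op 0.05577515979000844 F [-0.2  0.6 -4.5]
[[-0.036  0.001 -0.999]
 [ 0.999  0.001 -0.036]
 [ 0.001 -1.    -0.001]]
```

```bash
python3 -m creep '[[[1,0,1.2,0,0,0,0],[1,0,0.6,0,0,0,0],[1,0,0.2,0,0,0,0],[1,0,0.1,0,0,0,0],[1,0,0,0,0,0,0],[1,0,0,0,0,0,0],[1,0,0,0,0,0,0],[1,0,0,0,0,0,0]]]'
python3 -c "
from h import *
st()"
```

```text
t: 16.15
tool_pos: [0.5381, 0.3286, 0.0839]
orientation: [-1.194, -1.242, 1.231]
force: [-0.5, 0.7, -5.1]
opening: 0.056
t 16.15 p [0.5381 0.3286 0.0839] op 0.05602627446778077 F [-0.5  0.7 -5.1]
[[-0.037  0.006 -0.999]
 [ 0.999  0.003 -0.037]
 [ 0.003 -1.    -0.006]]
```

```bash
python3 -m creep '[[[1,0,0.3,0,0,0,0],[1,0,0.1,0,0,0,0],[1,0,0.1,0,0,0,0],[1,0,0.1,0,0,0,0],[1,0,0,0,0,0,0],[1,0,0,0,0,0,0],[1,0,0,0,0,0,0],[1,0,0,0,0,0,0]]]'
python3 -c "
from h import *
st()"
```

```text
t: 16.95
tool_pos: [0.5395, 0.3289, 0.0801]
orientation: [-1.196, -1.245, 1.229]
force: [-0.3, -1.2, -1.9]
opening: 0.0559
t 16.95 p [0.5395 0.3289 0.0801] op 0.0558941801707586 F [-0.3 -1.2 -1.9]
[[-0.036  0.009 -0.999]
 [ 0.999  0.004 -0.036]
 [ 0.004 -1.    -0.009]]
```

```bash
python3 -m creep '[[[0.25,0,0,0,0,0,0],[0,0,0,0,0,0,0],[0,0,0,0,0,0,0],[0,0,-4,0,0,0,0],[0,0,-4,0,0,0,0],[0,0,-3,0,0,0,0],[0,-4,0,-0.3,0,0,0],[0,-4,0,-0.3,0,0,0]]]'
python3 -m creep '[[[0,-4,0,-0.3,0,0,0],[0,-4,0,-0.3,0,1,0],[0,-4,0,-0.3,0,1,0],[0,-4,0,-0.3,0,1,0],[0,-4,0,-0.3,0,1,0],[0,-4,0,-0.3,0,1,0],[0,-4,0,-0.3,0,0,0],[0,-2.5,0,-0.3,0,0,0]]]'
python3 -c "
from h import *
st()"
```

```text
t: 17.75
tool_pos: [0.5473, 0.2519, 0.1951]
orientation: [-1.192, -1.252, 1.231]
force: [1.0, -0.5, -0.6]
opening: 0.0928
t: 18.55
tool_pos: [0.5743, -0.065, 0.1988]
orientation: [-1.242, -1.196, 1.158]
force: [0.4, 0.3, -0.6]
opening: 0.0929
t 18.55 p [ 0.5743 -0.065   0.1988] op 0.09289155169365856 F [ 0.4  0.3 -0.6]
[[ 0.046  0.023 -0.999]
 [ 0.999  0.007  0.046]
 [ 0.009 -1.    -0.023]]
```

```bash
python3 -m creep '[[[0,0.8,0,-0.9,1.2,0,0.4],[0,0,3,0,0,0,0],[0,0,2,0,0,0,0],[0,0,1.5,0,0,0,0],[0,0,0,0,0,0,0],[0,0,0,0,0,0,0],[0,0,0,0,0,0,0],[0,0,0,0,0,0,0]]]'
python3 -c "
from h import *
st(); c=cam('wrist'); save(c,'w2.png'); np.savez('w2.npz',**c)
P=cloud(c); z=P[...,2]; m=(c['depth']>0)&(z>.092)&(z<.105)&(abs(P[...,0]-.586)<.06)&(abs(P[...,1]+.056)<.026)
q=P[m];r=cv2.minAreaRect((q[:,:2]*1000).astype(np.float32));print(len(q),r)"
```

```text
t: 19.35
tool_pos: [0.5873, -0.0634, 0.1373]
orientation: [-1.242, -1.177, 1.166]
force: [-0.3, -0.5, -0.5]
opening: 0.0932
t 19.35 p [ 0.5873 -0.0634  0.1373] op 0.09321106615196079 F [-0.3 -0.5 -0.5]
[[ 0.053  0.01  -0.999]
 [ 0.999 -0.001  0.053]
 [-0.001 -1.    -0.01 ]]
4474 ((583.695068359375, -58.24987030029297), (36.13462829589844, 55.92544174194336), 86.91875457763672)
```

View pics/w2.png

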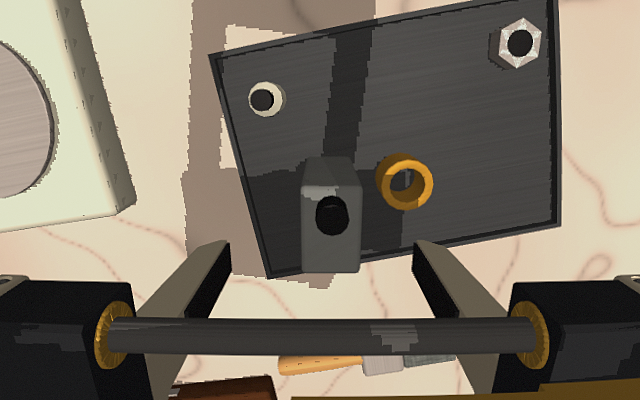

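The tin is well framed at (330,230), with its top measured at (0.584,-0.058) and yaw 87°. The bush at (405,183) is undisturbed.

```bash
python3 -m creep '[[[0,0.6,0,0.4,0.6,0,0],[0,0,2,0,0,0,0],[0,0,2,0,0,0,0],[0,0,1.2,0,0,0,0],[0,0,0.6,0,0,0,0],[0,0,0,0,0,0,0],[0,0,0,0,0,0,0],[0,0,0,0,0,0,0]]]'
python3 -c "
from h import *
st()"
```

```text
t: 20.2
tool_pos: [0.5865, -0.0555, 0.0833]
orientation: [-1.239, -1.174, 1.169]
force: [0.3, 0.0, -0.6]
opening: 0.0927
t 20.2 p [ 0.5865 -0.0555  0.0833] op 0.09272668354001755 F [ 0.3  0.  -0.6]
[[ 0.052  0.006 -0.999]
 [ 0.999 -0.002  0.052]
 [-0.001 -1.    -0.006]]
```

```bash
python3 -m creep '[[[0,-0.1,0.6,0.1,0.3,0,0],[0,0,0,0,0,0,0],[1,0,0,0,0,0,0],[1,0,0,0,0,0,0],[1,0,0,0,0,0,0],[1,0,0,0,0,0,0],[1,0,0,0,0,0,0],[1,0,0,0,0,0,0]]]' 35
python3 -m creep '[[[1,0,0,0,0,0,0],[1,0,0,0,0,0,0],[1,0,0,0,0,0,0],[1,0,0,0,0,0,0],[1,0,0,0,0,0,0],[1,0,0,0,0,0,0],[1,0,0,0,0,0,0],[1,0,0,0,0,0,0]]]'
python3 -c "
from h import *
st()"
python3 -m creep '[[[1,0,-2,0,0,0,0],[1,0,-4,0,0,0,0],[1,0,-4,0,0,0,0],[1,0,-2,0,0,0,0],[1,3,0,0,0,0,0],[1,4,0,-0.1,0,0,0],[1,4,0,-0.1,0,0,0],[1,4,0,-0.1,0,0,0]]]'
python3 -m creep '[[[1,4,0,-0.1,0,0,0],[1,4,0,-0.1,0,0,0],[1,4,0,-0.1,0,0,0],[1,4,0,-0.1,0,0,0],[1,4,0,-0.1,0,0,0],[1,2,0,-0.1,0,0,0],[1,1,0,0,0,0,0],[1,0,0,0,0,0,0]]]'
python3 -c "
from h import *
st()"
```

```text
t: 21.0
tool_pos: [0.5868, -0.057, 0.0789]
orientation: [-1.238, -1.172, 1.17]
force: [0.2, 0.2, -0.7]
opening: 0.0492
t: 21.8
tool_pos: [0.5868, -0.057, 0.0789]
orientation: [-1.238, -1.172, 1.17]
force: [0.3, -0.4, 0.8]
opening: 0.0357
t 21.8 p [ 0.5868 -0.057   0.0789] op 0.035665758102931676 F [ 0.3 -0.4  0.8]
[[ 0.053  0.003 -0.999]
 [ 0.999 -0.002  0.053]
 [-0.002 -1.    -0.003]]
t: 22.6
tool_pos: [0.5951, 0.0921, 0.1998]
orientation: [-1.237, -1.16, 1.167]
force: [0.4, -0.5, -2.2]
opening: 0.0359
t: 23.4
tool_pos: [0.6111, 0.3358, 0.1937]
orientation: [-1.23, -1.158, 1.176]
force: [-0.5, -0.9, -2.1]
opening: 0.0357
t 23.4 p [0.6111 0.3358 0.1937] op 0.03567335238548535 F [-0.5 -0.9 -2.1]
[[ 0.056 -0.011 -0.998]
 [ 0.998 -0.004  0.056]
 [-0.004 -1.     0.011]]
```

```bash
python3 -m creep '[[[1,0,0,-0.5,-0.4,0,-0.2],[1,0,3,0,0,0,0],[1,0,3,0,0,0,0],[1,0,2,0,0,0,0],[1,0,1,0,0,0,0],[1,0,0.5,0,0,0,0],[1,0,0,0,0,0,0],[1,0,0,0,0,0,0]]]'
python3 -c "
from h import *
st()"
```

```text
t: 24.2
tool_pos: [0.6212, 0.3255, 0.0991]
orientation: [-1.242, -1.163, 1.16]
force: [0.5, 0.1, -1.4]
opening: 0.0358
t 24.2 p [0.6212 0.3255 0.0991] op 0.03582172938961325 F [ 0.5  0.1 -1.4]
[[ 0.065  0.003 -0.998]
 [ 0.998 -0.001  0.065]
 [-0.001 -1.    -0.003]]
```

```bash
python3 -m creep '[[[1,0.5,1,0,0,0,0],[1,0,0.6,0,0,0,0],[1,0,0.2,0,0,0,0],[1,0,0,0,0,0,0],[1,0,0,0,0,0,0],[1,0,0,0,0,0,0],[1,0,0,0,0,0,0],[1,0,0,0,0,0,0]]]'
python3 -c "
from h import *
st()"
```

```text
t: 25.0
tool_pos: [0.6237, 0.3323, 0.0837]
orientation: [-1.244, -1.168, 1.156]
force: [0.3, 0.0, -2.5]
opening: 0.0358
t 25.0 p [0.6237 0.3323 0.0837] op 0.035813765538138045 F [ 0.3  0.  -2.5]
[[ 0.064  0.008 -0.998]
 [ 0.998  0.002  0.064]
 [ 0.002 -1.    -0.008]]
```

```bash
python3 -m creep '[[[1,0,0.3,0,0.3,0,0],[1,0,0.2,0,0,0,0],[1,0,0.1,0,0,0,0],[1,0,0.1,0,0,0,0],[1,0,0,0,0,0,0],[1,0,0,0,0,0,0],[1,0,0,0,0,0,0],[1,0,0,0,0,0,0]]]'
python3 -c "
from h import *
st()"
```

```text
t: 25.8
tool_pos: [0.6244, 0.3324, 0.0779]
orientation: [-1.24, -1.166, 1.157]
force: [0.1, 0.3, 0.0]
opening: 0.036
t 25.8 p [0.6244 0.3324 0.0779] op 0.035983969365469805 F [0.1 0.3 0. ]
[[ 0.065  0.004 -0.998]
 [ 0.998  0.003  0.065]
 [ 0.003 -1.    -0.004]]
```

```bash
python3 -m creep '[[[0.5,0,0,0,0,0,0],[0,0,0,0,0,0,0],[0,0,0,0,0,0,0],[0,0,-4,0,0,0,0],[0,0,-4,0,0,0,0],[0,0,-3,0,0,0,0],[0,-4,0,0.3,0,0,0],[0,-4,0,0.3,0,0,0]]]'
python3 -m creep '[[[0,-4,0,0.3,0,0,0],[0,-4,0,0.3,0,-1,0],[0,-4,0,0.3,0,-1,0],[0,-4,0,0.3,0,-1,0],[0,-4,0,0.3,0,-1,0],[0,-4,0,0.3,0,0,0],[0,-1,0,0.2,0,0,0],[0,0,0,0,0,0,0]]]'
python3 - <<'E'
from h import *
st(); c=cam('wrist'); 
P=cloud(c); z=P[...,2]; m=(c['depth']>0)&(z>.03)&(z<.042)&(abs(P[...,0]-.577)<.03)&(abs(P[...,1])<.03)
q=P[m];r=cv2.minAreaRect((q[:,:2]*1000).astype(np.float32));print(len(q),r)
t=cam('side'); save(t,'s2.png')
E
```

```text
t: 26.6
tool_pos: [0.6121, 0.2555, 0.1913]
orientation: [-1.237, -1.171, 1.161]
force: [0.2, -0.8, -0.3]
opening: 0.0918
t: 27.4
tool_pos: [0.5847, -0.0065, 0.1946]
orientation: [-1.211, -1.229, 1.209]
force: [0.3, 0.2, -0.2]
opening: 0.0928
t 27.4 p [ 0.5847 -0.0065  0.1946] op 0.09284317355723623 F [ 0.3  0.2 -0.2]
[[-0.011  0.013 -1.   ]
 [ 1.     0.003 -0.011]
 [ 0.003 -1.    -0.013]]
904 ((575.4810180664062, 0.42339515686035156), (38.94391632080078, 38.64686965942383), 78.6307373046875)
```

View pics/s2.png

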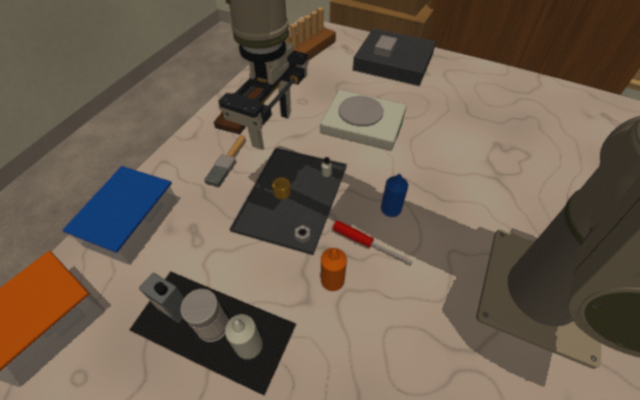

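The side view shows all three containers upright on the mat at (165,295), (205,315) and (243,337). The bush is still in the tray at (282,187), measured at (0.5755,0.0005).

```bash
python3 -m creep '[[[0,0.7,0,0.9,0.9,0,0.2],[0,0,4,0,0,0,0],[0,0,4,0,0,0,0],[0,0,2.5,0,0,0,0],[0,0,1,0,0,0,0],[0,0,0,0,0,0,0],[0,0,0,0,0,0,0],[0,0,0,0,0,0,0]]]'
python3 -c "
from h import *
st()"
```

```text
t: 28.3
tool_pos: [0.5762, 0.0155, 0.0804]
orientation: [-1.195, -1.228, 1.228]
force: [-0.1, 0.9, 0.1]
opening: 0.093
t 28.3 p [0.5762 0.0155 0.0804] op 0.0929620008799806 F [-0.1  0.9  0.1]
[[-0.026 -0.001 -1.   ]
 [ 1.     0.001 -0.026]
 [ 0.001 -1.     0.001]]
```

```bash
python3 -m creep '[[[0,-1.4,0,0,0,0,0],[0,0,2,0,0,0,0],[0,0,1.5,0,0,0,0],[0,0,1,0,0,0,0],[0,0,0.3,0,0,0,0],[0,0,0,0,0,0,0],[0,0,0,0,0,0,0],[0,0,0,0,0,0,0]]]'
python3 -c "
from h import *
st()"
```

```text
t: 29.1
tool_pos: [0.5823, -0.0027, 0.0379]
orientation: [-1.205, -1.235, 1.224]
force: [0.5, -0.2, 0.2]
opening: 0.0926
t 29.1 p [ 0.5823 -0.0027  0.0379] op 0.09258899499456066 F [ 0.5 -0.2  0.2]
[[-0.025  0.01  -1.   ]
 [ 1.    -0.001 -0.026]
 [-0.001 -1.    -0.01 ]]
```

```bash
python3 -m creep '[[[0,0.3,0,0.6,0.6,0,0],[0,0,0.8,0.1,0,0,0],[0,0,0.5,0,0,0,0],[0,0,0,0,0,0,0],[0,0,0,0,0,0,0],[0,0,0,0,0,0,0],[0,0,0,0,0,0,0],[0,0,0,0,0,0,0]]]'
python3 -c "
from h import *
st()"
```

```text
t: 29.9
tool_pos: [0.5752, 0.0007, 0.0247]
orientation: [-1.198, -1.228, 1.229]
force: [-0.0, -0.5, 0.4]
opening: 0.0928
t 29.9 p [0.5752 0.0007 0.0247] op 0.09284845431483156 F [-0.  -0.5  0.4]
[[-0.026  0.001 -1.   ]
 [ 1.    -0.001 -0.026]
 [-0.001 -1.    -0.001]]
```

```bash
python3 -m creep '[[[0,0,0.3,0,0,0,0],[0,0,0,0,0,0,0],[1,0,0,0,0,0,0],[1,0,0,0,0,0,0],[1,0,0,0,0,0,0],[1,0,0,0,0,0,0],[1,0,0,0,0,0,0],[1,0,0,0,0,0,0]]]' 30
python3 -m creep '[[[1,0,0,0,0,0,0],[1,0,0,0,0,0,0],[1,0,0,0,0,0,0],[1,0,0,0,0,0,0],[1,0,0,0,0,0,0],[1,0,0,0,0,0,0],[1,0,0,0,0,0,0],[1,0,0,0,0,0,0]]]'
python3 -c "
from h import *
st()"
python3 -m creep '[[[1,0,-2,0,0,0,0],[1,0,-4,0,0,0,0],[1,0,-4,0,0,0,0],[1,0,-2,0,0,0,0],[1,-3,0,0.8,0,0,0],[1,-4,0,1,0,0,0],[1,-4,0,1,0,0,0],[1,-4,0,1,0,0,0]]]'
python3 -m creep '[[[1,-4,0,1,0,0,0],[1,-4,0,1,0,0,0],[1,-4,0,1,0,0,0],[1,-2,0,0.8,0,0,0],[1,0,0,0,0,0,0],[1,0,0,0,0,0,0],[1,0,0,0,0,0,0],[1,0,0,0,0,0,0]]]'
python3 -c "
from h import *
st()"
```

```text
t: 30.7
tool_pos: [0.5756, 0.0006, 0.0218]
orientation: [-1.199, -1.229, 1.229]
force: [0.7, -0.1, -0.0]
opening: 0.0495
t: 31.5
tool_pos: [0.5756, 0.0006, 0.0219]
orientation: [-1.199, -1.229, 1.229]
force: [-0.3, 0.2, 0.1]
opening: 0.0385
t 31.5 p [0.5756 0.0006 0.0219] op 0.038519729957441635 F [-0.3  0.2  0.1]
[[-0.026  0.001 -1.   ]
 [ 1.    -0.001 -0.026]
 [-0.001 -1.    -0.001]]
t: 32.3
tool_pos: [0.539, -0.1492, 0.144]
orientation: [-1.189, -1.232, 1.237]
force: [0.4, -0.1, -1.4]
opening: 0.0391
t: 33.1
tool_pos: [0.5007, -0.2986, 0.1415]
orientation: [-1.188, -1.227, 1.234]
force: [-0.9, -0.1, -2.7]
opening: 0.039
t 33.1 p [ 0.5007 -0.2986  0.1415] op 0.03899397602882045 F [-0.9 -0.1 -2.7]
[[-0.03  -0.008 -1.   ]
 [ 1.     0.002 -0.03 ]
 [ 0.002 -1.     0.008]]
```

```bash
python3 -m creep '[[[1,-0.9,0,-0.4,-0.3,0,0],[1,0,2.5,0,0,0,0],[1,0,2,0,0,0,0],[1,0,1,0,0,0,0],[1,0,0,0,0,0,0],[1,0,0,0,0,0,0],[1,0,0,0,0,0,0],[1,0,0,0,0,0,0]]]'
python3 -c "
from h import *
st()"
```

```text
t: 33.9
tool_pos: [0.5102, -0.3068, 0.0886]
orientation: [-1.195, -1.239, 1.236]
force: [0.0, -0.3, -2.1]
opening: 0.0388
t 33.9 p [ 0.5102 -0.3068  0.0886] op 0.03876837151471969 F [ 0.  -0.3 -2.1]
[[-0.037  0.004 -0.999]
 [ 0.999 -0.001 -0.037]
 [-0.002 -1.    -0.004]]
```

```bash
python3 -m creep '[[[1,0,1,0.4,0.3,0,0],[1,0,0.6,0.1,0,0,0],[1,0,0.3,0,0,0,0],[1,0,0,0,0,0,0],[1,0,0,0,0,0,0],[1,0,0,0,0,0,0],[1,0,0,0,0,0,0],[1,0,0,0,0,0,0]]]'
python3 -c "
from h import *
st()"
```

```text
t: 34.7
tool_pos: [0.5055, -0.3078, 0.0696]
orientation: [-1.194, -1.235, 1.239]
force: [-0.2, -0.2, -1.7]
opening: 0.0393
t 34.7 p [ 0.5055 -0.3078  0.0696] op 0.0392798655252695 F [-0.2 -0.2 -1.7]
[[-0.037  0.    -0.999]
 [ 0.999 -0.003 -0.037]
 [-0.003 -1.    -0.   ]]
```

```bash
python3 -m creep '[[[1,0.1,0.2,-0.1,0,0,0],[1,0,0.1,0,0,0,0],[1,0,0.1,0,0,0,0],[1,0,0,0,0,0,0],[1,0,0,0,0,0,0],[1,0,0,0,0,0,0],[1,0,0,0,0,0,0],[1,0,0,0,0,0,0]]]'
python3 -c "
from h import *
st()"
```

```text
t: 35.5
tool_pos: [0.507, -0.3069, 0.0659]
orientation: [-1.195, -1.236, 1.239]
force: [-0.2, 0.0, -2.1]
opening: 0.0386
t 35.5 p [ 0.507  -0.3069  0.0659] op 0.03860748946123832 F [-0.2  0.  -2.1]
[[-0.037  0.001 -0.999]
 [ 0.999 -0.004 -0.037]
 [-0.004 -1.    -0.001]]
```

Still carrying its weight, so I'll nudge down.

```bash
python3 -m creep '[[[1,0,0.1,0,0,0,0],[1,0,0.1,0,0,0,0],[1,0,0,0,0,0,0],[1,0,0,0,0,0,0],[1,0,0,0,0,0,0],[1,0,0,0,0,0,0],[1,0,0,0,0,0,0],[1,0,0,0,0,0,0]]]'
python3 -c "
from h import *
st()"
```

```text
t: 36.3
tool_pos: [0.5072, -0.307, 0.0659]
orientation: [-1.195, -1.236, 1.239]
force: [-0.9, 0.5, -0.5]
opening: 0.039
t 36.3 p [ 0.5072 -0.307   0.0659] op 0.03897227283839477 F [-0.9  0.5 -0.5]
[[-0.037  0.001 -0.999]
 [ 0.999 -0.004 -0.037]
 [-0.004 -1.    -0.001]]
```

```bash
python3 -m creep '[[[0.4,0,0,0,0,0,0],[0,0,0,0,0,0,0],[0,0,0,0,0,0,0],[0,0,0,0,0,0,0],[0,0,-3,0,0,0,0],[0,0,-4,0,0,0,0],[0,0,-4,0,0,0,0],[0,0,-1,0,0,0,0]]]'
python3 - <<'E'
from h import *
st(); c=cam('wrist'); P=cloud(c); z=P[...,2]; ok=c['depth']>0; save(c,'w3.png')
for l,h in((.072,.09),(.043,.053)):
    q=P[ok&(z>l)&(z<h)&(np.hypot(P[...,0]-.507,P[...,1]+.306)<(.03 if l>.06 else .2))]
    if l<.06:
        print('plane z',np.median(q[:,2])); hh=(q[:,:2].min(0)+q[:,:2].max(0))/2; print(hh,np.ptp(q[:,:2],axis=0))
    else: print(len(q),np.median(q[:,2]),cv2.minAreaRect((q[:,:2]*1000).astype(np.float32)))
E
```

```text
t: 37.1
tool_pos: [0.5053, -0.3053, 0.1864]
orientation: [-1.189, -1.234, 1.238]
force: [0.3, 0.0, -0.1]
opening: 0.0923
t 37.1 p [ 0.5053 -0.3053  0.1864] op 0.09231229408300007 F [ 0.3  0.  -0.1]
[[-0.037 -0.004 -0.999]
 [ 0.999 -0.    -0.037]
 [-0.    -1.     0.004]]
1284 0.07941403963701416 ((506.9431457519531, -307.74139404296875), (38.98737335205078, 38.85530471801758), 2.1808032989501953)
plane z 0.047811932852358074
[ 0.50667822 -0.23749927] [0.1182582  0.26297077]
```

View pics/w3.png

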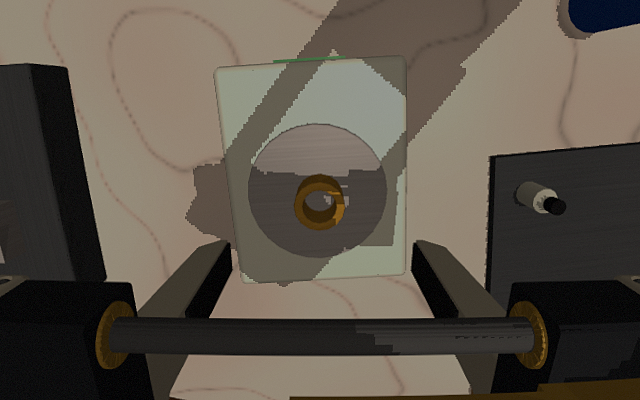

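The bush stands upright at (0.507,-0.308) with its top at z=0.079, centred on the pan (pan centre ~(317,190) px). Now back to the can on the mat.

```bash
python3 -m creep '[[[0,4,0,-0.3,0,0,0],[0,4,0,-0.3,0,0,0],[0,4,0,-0.3,0,0,0],[0,4,0,-0.3,0,0,0],[0,4,0,-0.3,0,0,0],[0,4,0,-0.3,0,0,0],[0,4,0,-0.3,0,0,0],[0,4,0,-0.3,0,0,0]]]'
python3 -m creep '[[[0,4,0,-0.3,0,0,0],[0,4,0,-0.3,0,0,0],[0,4,0,-0.3,0,0,0],[0,4,0,-0.3,0,0,0],[0,4,0,-0.3,0,0,0],[0,4,0,-0.3,0,0,0],[0,2,0,0,0,0,0],[0,0,0,0,0,0,0]]]'
python3 -c "
from h import *
st()"
```

```text
t: 37.95
tool_pos: [0.5138, 0.022, 0.1755]
orientation: [-1.186, -1.22, 1.235]
force: [0.8, 0.9, -0.5]
opening: 0.0929
t: 38.75
tool_pos: [0.5163, 0.2969, 0.1608]
orientation: [-1.175, -1.211, 1.248]
force: [0.1, -0.6, -0.5]
opening: 0.093
t 38.75 p [0.5163 0.2969 0.1608] op 0.09298274968890059 F [ 0.1 -0.6 -0.5]
[[-0.033 -0.028 -0.999]
 [ 0.999 -0.003 -0.033]
 [-0.002 -1.     0.028]]
```

```bash
python3 -m creep '[[[0,3.2,0,-2,-1.2,0,0],[0,0,0,0,0,0,0],[0,0,2,0,0,0,0],[0,0,2,0,0,0,0],[0,0,1.5,0,0,0,0],[0,0,0,0,0,0,0],[0,0,0,0,0,0,0],[0,0,0,0,0,0,0]]]'
python3 -c "
from h import *
st()"
```

```text
t: 39.55
tool_pos: [0.5318, 0.3226, 0.0949]
orientation: [-1.189, -1.215, 1.248]
force: [0.2, -0.3, 0.0]
opening: 0.0932
t 39.55 p [0.5318 0.3226 0.0949] op 0.09321564475123056 F [ 0.2 -0.3  0. ]
[[-0.031 -0.017 -0.999]
 [ 0.999 -0.01  -0.031]
 [-0.01  -1.     0.017]]
```

```bash
python3 -m creep '[[[0,0.6,0,-0.7,-0.9,0,-0.6],[0,0,1.4,0,0,0,0],[0,0,0,0,0,0,0],[0,0,0,0,0,0,0],[0,0,0,0,0,0,0],[0,0,0,0,0,0,0],[0,0,0,0,0,0,0],[0,0,0,0,0,0,0]]]'
python3 -c "
from h import *
st()"
```

```text
t: 40.35
tool_pos: [0.5411, 0.3303, 0.0829]
orientation: [-1.195, -1.237, 1.227]
force: [-0.2, -0.6, -0.3]
opening: 0.0928
t 40.35 p [0.5411 0.3303 0.0829] op 0.0928077681764761 F [-0.2 -0.6 -0.3]
[[-0.031  0.004 -1.   ]
 [ 1.     0.004 -0.031]
 [ 0.004 -1.    -0.005]]
```

```bash
python3 -m creep '[[[1,0,0,0,0,0,0],[1,0,0,0,0,0,0],[1,0,0,0,0,0,0],[1,0,0,0,0,0,0],[1,0,0,0,0,0,0],[1,0,0,0,0,0,0],[1,0,0,0,0,0,0],[1,0,0,0,0,0,0]]]' 35
python3 -c "
from h import *
st()"
python3 -m creep '[[[1,0,-2,0,0,0,0],[1,0,-4,0,0,0,0],[1,0,-4,0,0,0,0],[1,0,-2,0,0,0,0],[1,-3,0,-0.3,0,0,0],[1,-4,0,-0.3,0,0,0],[1,-4,0,-0.3,0,0,0],[1,-4,0,-0.3,0,0,0]]]'
python3 -m creep '[[[1,-4,0,-0.3,0,0,0],[1,-4,0,-0.3,0,0,0],[1,-2.5,0,-0.3,0,0,0],[1,0,0,0,0,0,0],[1,0,0,0,0,0,0],[1,0,0,0,0,0,0],[1,0,0,0,0,0,0],[1,0,0,0,0,0,0]]]'
python3 -c "
from h import *
st()"
```

```text
t: 41.15
tool_pos: [0.5415, 0.3299, 0.0833]
orientation: [-1.196, -1.237, 1.227]
force: [0.8, -1.0, 0.4]
opening: 0.0557
t 41.15 p [0.5415 0.3299 0.0833] op 0.0556990529117803 F [ 0.8 -1.   0.4]
[[-0.031  0.005 -1.   ]
 [ 1.     0.003 -0.031]
 [ 0.003 -1.    -0.005]]
t: 41.95
tool_pos: [0.5521, 0.1803, 0.1992]
orientation: [-1.183, -1.233, 1.242]
force: [0.5, -0.1, -3.9]
opening: 0.0559
t: 42.75
tool_pos: [0.5618, 0.0691, 0.1932]
orientation: [-1.177, -1.224, 1.244]
force: [-0.4, -1.1, -3.5]
opening: 0.0557
t 42.75 p [0.5618 0.0691 0.1932] op 0.05568309537892742 F [-0.4 -1.1 -3.5]
[[-0.037 -0.018 -0.999]
 [ 0.999  0.001 -0.037]
 [ 0.001 -1.     0.018]]
```

```bash
python3 -m creep '[[[1,-0.2,0,-0.6,-0.6,0,0],[1,0,3,0,0,0,0],[1,0,3,0,0,0,0],[1,0,2,0,0,0,0],[1,0,0.7,0,0,0,0],[1,0,0,0,0,0,0],[1,0,0,0,0,0,0],[1,0,0,0,0,0,0]]]'
python3 -c "
from h import *
st()"
```

```text
t: 43.55
tool_pos: [0.5721, 0.0709, 0.1077]
orientation: [-1.19, -1.244, 1.238]
force: [0.1, 0.3, -4.6]
opening: 0.0558
t 43.55 p [0.5721 0.0709 0.1077] op 0.0557691644167997 F [ 0.1  0.3 -4.6]
[[-0.043  0.003 -0.999]
 [ 0.999  0.002 -0.043]
 [ 0.002 -1.    -0.003]]
```

```bash
python3 -m creep '[[[1,-0.3,1,0.2,0.2,0,0],[1,0,0.6,0,0,0,0],[1,0,0.3,0,0,0,0],[1,0,0.1,0,0,0,0],[1,0,0,0,0,0,0],[1,0,0,0,0,0,0],[1,0,0,0,0,0,0],[1,0,0,0,0,0,0]]]'
python3 -c "
from h import *
st()"
```

```text
t: 44.35
tool_pos: [0.5723, 0.0675, 0.0892]
orientation: [-1.191, -1.245, 1.237]
force: [0.2, -0.0, -4.2]
opening: 0.056
t 44.35 p [0.5723 0.0675 0.0892] op 0.055984861232364826 F [ 0.2 -0.  -4.2]
[[-0.043  0.005 -0.999]
 [ 0.999  0.002 -0.043]
 [ 0.002 -1.    -0.005]]
```

```bash
python3 -m creep '[[[1,0,0.3,0.1,0,0,0],[1,0,0.2,0,0,0,0],[1,0,0.1,0,0,0,0],[1,0,0.1,0,0,0,0],[1,0,0,0,0,0,0],[1,0,0,0,0,0,0],[1,0,0,0,0,0,0],[1,0,0,0,0,0,0]]]'
python3 -c "
from h import *
st()"
```

```text
t: 45.15
tool_pos: [0.5733, 0.0675, 0.0844]
orientation: [-1.194, -1.249, 1.235]
force: [-0.6, -0.7, -1.5]
opening: 0.0556
t 45.15 p [0.5733 0.0675 0.0844] op 0.05562146695697778 F [-0.6 -0.7 -1.5]
[[-0.043  0.009 -0.999]
 [ 0.999  0.002 -0.043]
 [ 0.001 -1.    -0.009]]
```

```bash
python3 -m creep '[[[0.25,0,0,0,0,0,0],[0,0,0,0,0,0,0],[0,0,0,0,0,0,0],[0,0,-4,0,0,0,0],[0,0,-4,0,0,0,0],[0,0,-3,0,0,0,0],[0,4,0,-0.6,0,1,0],[0,4,0,-0.6,0,1,0]]]'
python3 -m creep '[[[0,4,0,-0.6,0,1,0],[0,4,0,-0.6,0,1,0],[0,4,0,-0.6,0,1,0],[0,4,0,-0.6,0,1,0],[0,2,0,-0.5,0,0,0],[0,0,0,0,0,0,0],[0,0,0,0,0,0,0],[0,0,0,0,0,0,0]]]'
python3 -c "
from h import *
st()"
```

```text
t: 45.95
tool_pos: [0.5822, 0.145, 0.1995]
orientation: [-1.216, -1.218, 1.204]
force: [-0.3, -0.7, 0.1]
opening: 0.0928
t: 46.75
tool_pos: [0.6181, 0.3359, 0.2029]
orientation: [-1.249, -1.171, 1.148]
force: [0.1, 0.1, -0.4]
opening: 0.093
t 46.75 p [0.6181 0.3359 0.2029] op 0.09300298864259207 F [ 0.1  0.1 -0.4]
[[ 0.069  0.016 -0.997]
 [ 0.998  0.004  0.069]
 [ 0.005 -1.    -0.015]]
```

```bash
python3 -m creep '[[[0,-0.2,0,-0.5,0.9,0,0.3],[0,0,4,0,0,0,0],[0,0,3,0,0,0,0],[0,0,2,0,0,0,0],[0,0,1,0,0,0,0],[0,0,0,0,0,0,0],[0,0,0,0,0,0,0],[0,0,0,0,0,0,0]]]'
python3 -c "
from h import *
st()"
```

```text
t: 47.55
tool_pos: [0.6264, 0.3249, 0.106]
orientation: [-1.249, -1.156, 1.148]
force: [0.6, -0.3, -0.6]
opening: 0.0929
t 47.55 p [0.6264 0.3249 0.106 ] op 0.09294714932246587 F [ 0.6 -0.3 -0.6]
[[ 0.078  0.005 -0.997]
 [ 0.997  0.001  0.078]
 [ 0.001 -1.    -0.005]]
```

```bash
python3 -m creep '[[[0,0.7,1,0.3,0.3,-0.5,0],[0,0,1,0,0,0,0],[0,0,0.8,0,0,0,0],[0,0,0.3,0,0,0,0],[0,0,0,0,0,0,0],[0,0,0,0,0,0,0],[0,0,0,0,0,0,0],[0,0,0,0,0,0,0]]]'
python3 -c "
from h import *
st()"
```

```text
t: 48.35
tool_pos: [0.6254, 0.3341, 0.0755]
orientation: [-1.241, -1.163, 1.155]
force: [0.2, -0.2, -0.1]
opening: 0.0927
t 48.35 p [0.6254 0.3341 0.0755] op 0.09273504077716498 F [ 0.2 -0.2 -0.1]
[[ 0.068  0.004 -0.998]
 [ 0.998  0.003  0.068]
 [ 0.003 -1.    -0.004]]
```

```bash
python3 -m creep '[[[1,0,0,0,0,0,0],[1,0,0,0,0,0,0],[1,0,0,0,0,0,0],[1,0,0,0,0,0,0],[1,0,0,0,0,0,0],[1,0,0,0,0,0,0],[1,0,0,0,0,0,0],[1,0,0,0,0,0,0]]]' 35
python3 -m creep '[[[1,0,0,0,0,0,0],[1,0,0,0,0,0,0],[1,0,-2,0,0,0,0],[1,0,-4,0,0,0,0],[1,0,-4,0,0,0,0],[1,0,-3.5,0,0,0,0],[1,-3,0,0.1,0,0,0],[1,-4,0,0.1,0,0,0]]]'
python3 -m creep '[[[1,-4,0,0.1,0,0,0],[1,-4,0,0.1,0,0,0],[1,-4,0,0.1,0,0,0],[1,-4,0,0.1,0,0,0],[1,-4,0,0.1,0,0,0],[1,-4,0,0.1,0,0,0],[1,-4,0,0.1,0,0,0],[1,-2,0,0.1,0,0,0]]]'
python3 -c "
from h import *
st()"
```

```text
t: 49.15
tool_pos: [0.6261, 0.3341, 0.0767]
orientation: [-1.242, -1.165, 1.154]
force: [0.7, -1.6, 1.1]
opening: 0.036
t: 49.95
tool_pos: [0.6149, 0.2661, 0.2108]
orientation: [-1.235, -1.161, 1.164]
force: [0.4, 0.1, -2.6]
opening: 0.0358
t: 50.75
tool_pos: [0.5843, -0.0448, 0.2088]
orientation: [-1.232, -1.161, 1.166]
force: [-0.3, 0.3, -2.5]
opening: 0.0358
t 50.75 p [ 0.5843 -0.0448  0.2088] op 0.03584839674383171 F [-0.3  0.3 -2.5]
[[ 0.061 -0.006 -0.998]
 [ 0.998  0.001  0.06 ]
 [ 0.001 -1.     0.006]]
```

```bash
python3 -m creep '[[[1,-0.9,0,0,0,0,0],[1,0,3,0,0,0,0],[1,0,4,0,0,0,0],[1,0,2,0,0,0,0],[1,0,1,0,0,0,0],[1,0,0,0,0,0,0],[1,0,0,0,0,0,0],[1,0,0,0,0,0,0]]]'
python3 -c "
from h import *
st()"
```

```text
t: 51.55
tool_pos: [0.5843, -0.0545, 0.1078]
orientation: [-1.235, -1.161, 1.163]
force: [-0.4, -0.2, -2.4]
opening: 0.036
t 51.55 p [ 0.5843 -0.0545  0.1078] op 0.03600005728394161 F [-0.4 -0.2 -2.4]
[[ 0.063 -0.003 -0.998]
 [ 0.998  0.002  0.063]
 [ 0.002 -1.     0.003]]
```

```bash
python3 -m creep '[[[1,-0.2,1,-0.2,0,0,0],[1,0,1,0,0,0,0],[1,0,0.5,0,0,0,0],[1,0,0.1,0,0,0,0],[1,0,0,0,0,0,0],[1,0,0,0,0,0,0],[1,0,0,0,0,0,0],[1,0,0,0,0,0,0]]]'
python3 -c "
from h import *
st()"
```

```text
t: 52.35
tool_pos: [0.5888, -0.057, 0.0831]
orientation: [-1.24, -1.165, 1.161]
force: [0.2, 0.5, -2.4]
opening: 0.0362
t 52.35 p [ 0.5888 -0.057   0.0831] op 0.0362286568763529 F [ 0.2  0.5 -2.4]
[[ 0.063  0.003 -0.998]
 [ 0.998  0.001  0.063]
 [ 0.001 -1.    -0.003]]
```

```bash
python3 -m creep '[[[1,0,0.3,0,0.2,0,0],[1,0,0.2,0,0,0,0],[1,0,0.1,0,0,0,0],[1,0,0,0,0,0,0],[1,0,0,0,0,0,0],[1,0,0,0,0,0,0],[1,0,0,0,0,0,0],[1,0,0,0,0,0,0]]]'
python3 -c "
from h import *
st()"
```

```text
t: 53.15
tool_pos: [0.5896, -0.0572, 0.0778]
orientation: [-1.239, -1.164, 1.162]
force: [-0.4, -0.9, -0.6]
opening: 0.0358
t 53.15 p [ 0.5896 -0.0572  0.0778] op 0.03575702032311325 F [-0.4 -0.9 -0.6]
[[ 0.063  0.001 -0.998]
 [ 0.998  0.001  0.063]
 [ 0.001 -1.    -0.001]]
```

```bash
python3 -m creep '[[[0.5,0,0,0,0,0,0],[0,0,0,0,0,0,0],[0,0,0,0,0,0,0],[0,0,-4,0,0,0,0],[0,0,-4,0,0,0,0],[0,0,-4,0,0,0,0],[0,4,0,1.4,0,-1,0],[0,4,0,1.4,0,-1,0]]]'
python3 -m creep '[[[0,4,0,1.4,0,-1,0],[0,4,0,1.4,0,-1,0],[0,4,0,1.4,0,-0.5,0],[0,4,0,1.4,0,0,0],[0,4,0,1.4,0,0,0],[0,4,0,1.4,0,0,0],[0,4,0,1.4,0,0,0],[0,2,0,1,0,0,0]]]'
python3 -c "
from h import *
st()"
```

```text
t: 53.95
tool_pos: [0.5661, 0.0217, 0.2022]
orientation: [-1.226, -1.185, 1.183]
force: [0.5, 0.1, -0.6]
opening: 0.0918
t: 54.75
tool_pos: [0.4543, 0.3346, 0.2065]
orientation: [-1.209, -1.226, 1.21]
force: [0.0, -1.0, 0.8]
opening: 0.0928
t 54.75 p [0.4543 0.3346 0.2065] op 0.09282365301621212 F [ 0.  -1.   0.8]
[[-0.011  0.01  -1.   ]
 [ 1.     0.003 -0.011]
 [ 0.003 -1.    -0.01 ]]
```

Descend to z ≈ 0.0725.

```bash
python3 -m creep '[[[0,-0.5,0,-0.2,0.6,0,0.2],[0,0,4,0,0,0,0],[0,0,3,0,0,0,0],[0,0,2,0,0,0,0],[0,0,0.5,0,0,0,0],[0,0,0,0,0,0,0],[0,0,0,0,0,0,0],[0,0,0,0,0,0,0]]]'
python3 -c "
from h import *
st()"
```

```text
t: 55.55
tool_pos: [0.459, 0.3314, 0.1137]
orientation: [-1.204, -1.226, 1.216]
force: [0.0, 0.4, -0.1]
opening: 0.0931
t 55.55 p [0.459  0.3314 0.1137] op 0.09310165078567603 F [ 0.   0.4 -0.1]
[[-0.015  0.006 -1.   ]
 [ 1.     0.003 -0.015]
 [ 0.003 -1.    -0.006]]
```

```bash
python3 -m creep '[[[0,-0.3,1,0.1,0.4,0,0],[0,0,1.5,0,0,0,0],[0,0,1,0,0,0,0],[0,0,0.4,0,0,0,0],[0,0,0,0,0,0,0],[0,0,0,0,0,0,0],[0,0,0,0,0,0,0],[0,0,0,0,0,0,0]]]'
python3 -c "
from h import *
st()"
```

```text
t: 56.35
tool_pos: [0.4593, 0.3289, 0.0735]
orientation: [-1.2, -1.223, 1.217]
force: [0.7, 0.6, 0.2]
opening: 0.0928
t 56.35 p [0.4593 0.3289 0.0735] op 0.09284790313885592 F [0.7 0.6 0.2]
[[-0.015  0.001 -1.   ]
 [ 1.     0.004 -0.015]
 [ 0.004 -1.    -0.001]]
```

```bash
python3 -m creep '[[[1,0,0,0,0,0,0],[1,0,0,0,0,0,0],[1,0,0,0,0,0,0],[1,0,0,0,0,0,0],[1,0,0,0,0,0,0],[1,0,0,0,0,0,0],[1,0,0,0,0,0,0],[1,0,0,0,0,0,0]]]' 25
python3 -c "
from h import *
st()"
python3 -m creep '[[[1,0,-2,0,0,0,0],[1,0,-4,0,0,0,0],[1,0,-4,0,0,0,0],[1,0,-3.5,0,0,0,0],[1,-3,0,-0.5,0,0,0],[1,-4,0,-0.6,0,0,0],[1,-4,0,-0.6,0,0,0],[1,-4,0,-0.6,0,0,0]]]'
python3 -m creep '[[[1,-4,0,-0.6,0,0,0],[1,-4,0,-0.6,0,0,0],[1,-4,0,-0.6,0,0,0],[1,-3,0,-0.6,0,0,0],[1,-1,0,0,0,0,0],[1,0,0,0,0,0,0],[1,0,0,0,0,0,0],[1,0,0,0,0,0,0]]]'
python3 -c "
from h import *
st()"
```

```text
t: 57.15
tool_pos: [0.4601, 0.3293, 0.0748]
orientation: [-1.2, -1.225, 1.215]
force: [0.8, -0.6, 0.8]
opening: 0.0476
t 57.15 p [0.4601 0.3293 0.0748] op 0.047579218364982793 F [ 0.8 -0.6  0.8]
[[-0.015  0.003 -1.   ]
 [ 1.     0.005 -0.015]
 [ 0.005 -1.    -0.003]]
t: 57.95
tool_pos: [0.4817, 0.1779, 0.2101]
orientation: [-1.193, -1.224, 1.227]
force: [0.9, -0.8, -2.0]
opening: 0.0479
t: 58.75
tool_pos: [0.5074, 0.0094, 0.2063]
orientation: [-1.191, -1.218, 1.226]
force: [0.3, 1.0, -2.5]
opening: 0.0475
t 58.75 p [0.5074 0.0094 0.2063] op 0.047458770681005714 F [ 0.3  1.  -2.5]
[[-0.019 -0.01  -1.   ]
 [ 1.     0.003 -0.019]
 [ 0.003 -1.     0.01 ]]
```

Place target is (0.5177,-0.002,0.0758).

```bash
python3 -m creep '[[[1,-1.1,0,-0.6,-0.3,0,0.1],[1,0,3,0,0,0,0],[1,0,4,0,0,0,0],[1,0,2,0,0,0,0],[1,0,0.8,0,0,0,0],[1,0,0,0,0,0,0],[1,0,0,0,0,0,0],[1,0,0,0,0,0,0]]]'
python3 -c "
from h import *
st()"
```

```text
t: 59.55
tool_pos: [0.5182, 0.0013, 0.1094]
orientation: [-1.199, -1.234, 1.228]
force: [-0.1, 0.4, -2.3]
opening: 0.0475
t 59.55 p [0.5182 0.0013 0.1094] op 0.047506428633327505 F [-0.1  0.4 -2.3]
[[-0.029  0.005 -1.   ]
 [ 1.     0.    -0.029]
 [-0.    -1.    -0.005]]
```

```bash
python3 -m creep '[[[1,-0.3,1,0.1,0.3,0,0],[1,0,1,0,0,0,0],[1,0,0.7,0,0,0,0],[1,0,0.2,0,0,0,0],[1,0,0,0,0,0,0],[1,0,0,0,0,0,0],[1,0,0,0,0,0,0],[1,0,0,0,0,0,0]]]'
python3 -c "
from h import *
st()"
```

```text
t: 60.35
tool_pos: [0.5194, -0.0023, 0.0808]
orientation: [-1.199, -1.233, 1.229]
force: [-0.2, -0.1, -2.4]
opening: 0.0478
t 60.35 p [ 0.5194 -0.0023  0.0808] op 0.04778202271805946 F [-0.2 -0.1 -2.4]
[[-0.029  0.004 -1.   ]
 [ 1.    -0.001 -0.029]
 [-0.001 -1.    -0.004]]
```

```bash
python3 -m creep '[[[1,0,0.3,0.1,0,0,0],[1,0,0.1,0,0,0,0],[1,0,0.1,0,0,0,0],[1,0,0,0,0,0,0],[1,0,0,0,0,0,0],[1,0,0,0,0,0,0],[1,0,0,0,0,0,0],[1,0,0,0,0,0,0]]]'
python3 -c "
from h import *
st()"
```

```text
t: 61.15
tool_pos: [0.5189, -0.0024, 0.0761]
orientation: [-1.2, -1.234, 1.229]
force: [0.4, -0.7, -3.0]
opening: 0.0476
t 61.15 p [ 0.5189 -0.0024  0.0761] op 0.047635331806341955 F [ 0.4 -0.7 -3. ]
[[-0.029  0.005 -1.   ]
 [ 1.    -0.001 -0.029]
 [-0.001 -1.    -0.005]]
```

```bash
python3 -m creep '[[[1,0,0.1,0,0,0,0],[1,0,0,0,0,0,0],[1,0,0,0,0,0,0],[1,0,0,0,0,0,0],[1,0,0,0,0,0,0],[0.3,0,0,0,0,0,0],[0,0,0,0,0,0,0],[0,0,0,0,0,0,0]]]'
python3 -c "
from h import *
st()"
python3 -m creep '[[[0,0,-1,0,0,0,0],[0,0,-3,0,0,0,0],[0,0,-4,0,0,0,0],[0,0,-4,0,0,0,0],[0,4,0,4,0,0,0],[0,4,0,4,0,0,0],[0,4,0,4,0,0,0],[0,0,0,0,0,0,0]]]'
python3 -m creep '[[[0,4,0,0,0,0,0],[0,4,0,0,0,0,0],[0,4,0,0,0,0,0],[0,4,0,0,0,0,0],[0,4,0,0,0,0,0],[0,0,0,0,0,0,0],[0,0,0,0,0,0,0],[0,0,0,0,0,0,0]]]'
python3 - <<'E'
from h import *
st(); c=cam('top'); save(c,'top9.png'); s=cam('side'); save(s,'side9.png'); o=np.load('top0.npz')
for k,(x,y),(l,h),rr in [('can',(.566,.066),(.096,.112),.045),('tin',(.586,-.056),(.092,.106),.042),('tip',(.5165,-.001),(.112,.13),.03),('shoulder',(.5165,-.001),(.088,.104),.03),('nut',(.479,.087),(.014,.03),.03),('locker',(.509,-.095),(.035,.07),.03),('bush',(.507,-.306),(.072,.09),.03)]:
    for C in(o,c):
        P=cloud(C); z=P[...,2]; q=P[(C['depth']>0)&(z>l)&(z<h)&(np.hypot(P[...,0]-x,P[...,1]-y)<rr)]
        if len(q)>4: r=cv2.minAreaRect((q[:,:2]*1000).astype(np.float32)); print(k,len(q),np.median(q[:,2]).round(4),np.round(r[0],1),np.round(r[1],1),round(r[2],1))
cv2.imwrite('pics/end.png',np.hstack([c['frame'][100:260,120:520,::-1],s['frame'][80:240,200:420,::-1]]))
E
```

```text
t: 61.95
tool_pos: [0.5202, -0.0025, 0.0764]
orientation: [-1.202, -1.236, 1.228]
force: [0.1, -0.6, 0.2]
opening: 0.067
t 61.95 p [ 0.5202 -0.0025  0.0764] op 0.06697194295264147 F [ 0.1 -0.6  0.2]
[[-0.029  0.008 -1.   ]
 [ 1.    -0.001 -0.029]
 [-0.001 -1.    -0.008]]
t: 62.75
tool_pos: [0.4049, 0.1063, 0.2063]
orientation: [-1.207, -1.238, 1.22]
force: [1.1, 1.1, -0.1]
opening: 0.0926
t: 63.55
tool_pos: [0.4031, 0.3129, 0.2139]
orientation: [-1.215, -1.247, 1.212]
force: [0.7, -0.4, -0.5]
opening: 0.093
t 63.55 p [0.4031 0.3129 0.2139] op 0.09304425687316191 F [ 0.7 -0.4 -0.5]
[[-0.024  0.026 -0.999]
 [ 1.     0.003 -0.024]
 [ 0.003 -1.    -0.026]]
can 667 0.1042 [567.7  68. ] [56.3 55.4] 2.7
can 663 0.1044 [569.7  68.1] [57.1 55.1] 0.7
tin 433 0.099 [585.7 -55.5] [36.1 56.5] 87.1
tin 429 0.099 [586.7 -56. ] [36.1 55.3] 86.2
tip 52 0.1166 [ 5.185e+02 -1.000e-01] [13.7 13.7] 0.7
tip 49 0.1167 [520.8  -2.5] [16.5 12.5] 46.2
shoulder 345 0.0965 [ 5.194e+02 -5.000e-01] [45.9 46.1] 89.6
shoulder 364 0.0969 [521.6  -2.5] [46.9 45.8] 0.6
nut 178 0.0201 [479.4  87.6] [32.  29.8] 1.6
nut 178 0.0204 [479.5  87.3] [31.7 29.6] 56.4
locker 85 0.0419 [509.2 -95. ] [22.7 19.6] 35.1
locker 84 0.0432 [510.3 -97. ] [21.2 21.1] 88.1
bush 202 0.0792 [ 508.8 -305.2] [38.6 38.5] 2.7
```

View pics/end.png

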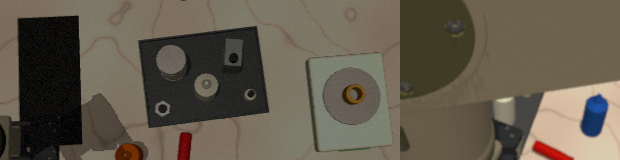

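The final top view shows every container upright at its old place, and the bush centred on the pan at (354,94) in the crop. Everything is within about 3 mm, so I'm handing in.

```bash
python3 -c "
from plant import robot
print(robot.close_job())"
```

```text
the job is handed in; nothing more can be done
None
```

The job is done and handed in at about 64 s of the 136 s allowed; no verdict is reported. I parked the bottle, can and tin on the mat, stood the bush on the scale pan, then put the can, tin and bottle back in the tray.

The last check compared top-camera depth before and after:

| Item | Offset from where it should be | Upright |
|---|---|---|
| Can | about 2 mm from its start | yes |
| Tin | about 1 mm from its start | yes |
| Bottle | about 3 mm from its start | yes |
| Bush | about 2 mm from the pan centre | yes, top at z = 0.079 m |
| Nut | under 1 mm from its start | not moved |
| Threadlock bottle | about 2 mm from its start, within measuring noise | not touched |

The arm ended clear of everything with the gripper open. It blocked the side camera's final view, so only the top camera confirms the end state. No check failed. The cameras disagreed by about 2–4 mm on the same objects, roughly as expected from their 2 mm calibration.

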